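# Seat the cassette and reset the gel reader with the two-key pair

### The job

Push the orange cassette along its bay until it is fully home against the stop under the reader's blue head, sliding it with the fingertips and never lifting it. Then press both yellow keys of the grey reset console together, never one alone, hold them both fully down for three seconds, let them come up and move clear. Leave the red stop key and everything else on the bench alone.

Things in the scene. Friction and masses are not known exactly. Their poses are not given: they have to be found in the camera images.
- reader: Gel reader, fixed: cream base 250 mm long (x -130 to +120 from the origin), 150 wide, 30 high; origin mid-width on its underside. x points along the bay from its open near end to the stop, y left, z up. Bay: the base's flat top, 30 mm above the bench, between aluminium side rails 12 mm high with inner faces 68 mm apart. A blue head at the far end rises to 70 mm; its near face is the stop.
- bay_stop (a point): Centre of the stop face of the reader's blue head, which is 72 mm along the reader's x from its origin, at 40 mm above the bench. Axes as the reader's.
- cassette_mid (a point): Orange cassette, loose, 0.2 to 0.42 kg, free to slide in the bay: slab 80 mm long (x), 64 wide, 20 high, with an amber window and an upright rib 10 mm thick, 50 wide, 16 higher than the slab, flush with its near end. This point is the slab's centre, 10 mm above the bay floor. Home, it is 40 mm short of the stop face (32 mm along the reader's x from its origin); it starts 55 to 85 mm short of home.
- cassette_push (a point): Centre of the cassette's flat near end face (slab and rib together, 36 mm high, 18 mm above the bay floor), the face to push. Axes as the cassette's: x points into the cassette, the direction to push.
- console: Grey reset console, fixed: 150 mm (x) by 170 (y), 50 high; origin at the centre of its underside, x away from its near side, y left, z up. Two yellow keys stand in a row along y, 54 mm between centres, 25 mm along x. Between them is an aluminium guard ridge, 36 mm along x, 14 along y, its top 74 mm above the bench (12 above the key tops): the fingers must straddle it.
- key_left_top (a point): Centre of the top of the yellow key on the console's +y side: 24 mm square, 62 mm above the bench when up, pressed straight down. Inner edges of the two keys are 30 mm apart, outer edges 78 mm.
- key_right_top (a point): Centre of the top of the yellow key on the console's -y side, the same in size and height.
- key_left (a joint): Press depth of that +y key in m: 0 up, 0.008 fully down; sprung, 0.9 N to start, 3 N fully down (6 N for both keys), then a hard stop. It springs up when let go.
- key_right (a joint): Press depth of the -y key in m, with the same travel and spring.
- stop_key_top (a point): Centre of the top of the round red stop key, 24 mm across, 60 mm above the bench, on the near part of the console (45 mm along -x, 30 mm along -y from its origin). Not to be pressed.
- stop_key (a joint): Press depth of the red stop key in m: 0 up, 0.005 down. Not to be pressed.
- beaker: Glass beaker, 60 mm across, 85 mm high, standing between the reader and the console; origin at the centre of its underside. Leave alone.
- bottle: Glass bottle with blue cap, 60 mm across, 140 mm high, standing beyond the work; origin at the centre of its underside. Leave alone.
- scoop: Lab scoop, 160 mm long, lying on the bench near the robot; origin on its underside near the middle. Leave alone.
- tipbox: Pink box, 120 x 80 x 60 mm, at one side; origin at the centre of its underside. Leave alone.
- jar: Amber jar with white cap, 70 mm across, 90 mm high, at one side; origin at the centre of its underside. Leave alone.
- tall_beaker: Tall glass beaker, 54 mm across, 120 mm high, at one side; origin at the centre of its underside. Leave alone.
- spare_mid (a point): Spare grey cassette, same shape as the orange one, lying on the bench at one side; this point is the centre of its slab, 10 mm above the bench. Leave alone.
Not all that is in view belongs to the job. Leave any pink look-alike of the console alone.

How it is judged:
On the way, in this order (a step that is already met when the one before it is completed fails the run):
1. the orange cassette is pushed fully home against the stop (x of cassette_mid in the frame of reader between 0.0275 and 0.036 m and z of cassette_mid in the frame of reader between 0.036 and 0.044 m and angle between the z axis of reader and the z axis of cassette_mid, either way round below 0.08 rad), for 0.2 s.
2. both yellow keys are held down together (all of step 1 and value of joint each of key_left, key_right above 0.0055 m), for 2.5 s.
3. both keys are let up (value of joint each of key_left, key_right below 0.0015 m), for 0.2 s.
At the end, for the whole second after the job is handed in: The orange cassette rests flat in the bay within 4.5 mm of the stop, both yellow keys and the red key are up again, and every bystander is within 20 mm of where it stood, after both yellow keys were held at least 5.5 mm down together for 2.5 s with the cassette home (all of step 1 and all of step 3 and linear speed of cassette below 0.01 m/s and value of joint stop_key below 0.001 m and distance of each of beaker, bottle, scoop, tipbox, jar, tall_beaker, spare_mid from where it was at the start of the episode below 0.02 m); the robot touches nothing.
It fails at once if the cassette is lifted or tipped out of its bay (z of cassette_mid in the frame of reader above 0.052 m or angle between cassette_mid's own z axis and vertical above 0.25 rad).
It fails at once if one yellow key is pressed alone ((value of joint key_left above 0.005 m and value of joint key_right below 0.0015 m) or (value of joint key_right above 0.005 m and value of joint key_left below 0.0015 m)).
It fails at once if the red stop key is pressed (value of joint stop_key above 0.003 m).
It fails at once if a bystander is pushed, lifted or knocked over (distance of any of beaker, bottle, scoop, tipbox, jar, tall_beaker, spare_mid from where it was at the start of the episode above 0.03 m or angle between any of beaker, bottle, tipbox, jar, tall_beaker, spare_mid's own z axis and vertical above 0.4 rad).
It also fails if it takes over 58 s, if anything falls off the work surface, if the arm or the gripper's body presses on something with over 40 N, if the wrist force passes 120 N, or if a joint passes its speed limit or range.

### The arm

A 7-joint arm with a two-finger parallel gripper is mounted at the origin on the work surface. World frame = base frame: x ahead of the robot, y to its left, z up, the work surface at z = 0. Lengths are in m, angles in rad, forces in N, time in s.
With the tool pointing down it reaches from about 0.425 to 0.875 m from the base axis. Payload 4.7 kg.
Tool frame: the origin (TCP) lies at the very end of the fingers, on their centre line; the grasp point (between the pads) lies 19 mm behind it; z points along the fingers, y is the line along which they close (so a half turn about z gives the same grasp; the last joint's range is limited). The gripper opens to 87 mm and grips with 3 to 60 N. Pads are 19 mm wide; open, the fingers measure 117 mm over their backs; the gripper's body (75 mm by 190 mm) begins 51 mm behind the grasp point.
Start: joints at [-1.194, 0.321, -0.07, 1.45, 0.023, 1.371, -0.057], TCP at [0.231, 0.608, 0.223] pointing down, gripper open.
Joint ranges: [-2.86, 2.86], [-0.3, 2.09], [-1.38, 1.24], [0.06, 2.45], [-1.56, 4.7], [0.09, 2.05], [-2.69, 2.69]. Speed limits (rad/s): [2.57, 2.57, 3.14, 3.14, 3.14, 3.14, 3.14].

### API

Orientations are given as a rotation vector (axis times angle).
In Python, from bench import ctrl, imaging, ticket gives the robot as it stands.
- The arm moves only by the tool jog_arm, never from a script. Its argument "rows" is text: rows parted by semicolons, each of 7 numbers parted by spaces: the shift along the tool's x, y, z in cm, then the turn, a rotation vector about the tool's x, y, z in rad, then the closure, from -1 (fully open) to 1 (shut), so that 0 is half open. A call has 1 to 5 rows; each row shifts and turns the commanded pose from where the row before left it, along the tool's axes as they then stand; what a row does not reach is not made up. A row lasts 1/8 s, in which the tool goes at most 62.5 mm and 10.7 degrees, less where a joint would pass 70% of its speed; a pose out of reach is approached as far as the arm can. A call with a gripper value outside its range is refused whole. The fingers move at their own pace and stop on an object; "force" is the grip in N (left out, the last holds). Time passes only in rows, so rows that do not move let the fingers close. It gives the time, the measured TCP pose, the force, the opening and the grip force at its end, in the units of the state.
- ctrl.get_state(): the state, without advancing time (a new reading comes with each control period).
- imaging.get_image(name): name is "side" or "top"; returns a dict with "img" (400x640x3 uint8, blue, green, red), "vertical_fov" (degrees; the focal length in pixels is half the picture's height over the tangent of half this angle, whatever the lens; pixels are square), "cx", "cy" (the principal point, pixels), "origin" and "orientation" of the camera in the world. Camera axes: x right, y down, z forward; pixel columns grow to the right and rows downward; lengths in m; the calibration is good to about 2 mm. A picture is of the moment at which its call begins. There is no depth.
- ticket.close_job(): hands the job in; it is judged then, once.
The state is a dict: "time": time; "joint_positions": joint angles; "qd": joint speeds; "joint_torque": joint torques, N m; "position": TCP position; "tool_rot": TCP orientation; "ft_force": force on the tool from outside, world axes, zero at the start; "torque": the same for the moment, N m; "grip_width": opening from 0.0 (shut) to 1.0 (fully open); "grip_force": force on a finger pad.
Only numpy, scipy, OpenCV 4.12 (cv2) and the standard library are available. Lean on these libraries where they do the work, as an engineer would, in place of code of your own. Each camera call takes 0.05 s, during which the arm holds its last target. There are 200 camera calls.

## Working session

There is one attempt and no reset: what is moved stays moved. The work goes in short steps, Python scripts to look and compute and a tool call to move; the robot and the scene stay as the last step left them, time stands still between calls to the robot, and variables do not carry over. Pictures are saved under pics/ and viewed, at most 10 in all, crops included, and the job is handed in when it is done.

Besides the shell and the picture viewer there is one more tool, called after ">>>" as name(argument=value, ...), one argument or row to a line, values as JSON. jog_arm: Moves the arm, as the interface text tells. Its arguments: {"type":"object","properties":{"rows":{"type":"string"},"force":{"type":"number"}},"required":["rows"]}

```bash
ls; mkdir -p pics; cat > h.py <<'E'
import numpy as np, cv2
from scipy.spatial.transform import Rotation as R
from bench import ctrl, imaging, ticket
def cam(name):
    d=imaging.get_image(name); o=np.array(d["orientation"],float)
    d["R"]=o if o.shape==(3,3) else (R.from_rotvec(o).as_matrix() if o.size==3 else R.from_quat(o).as_matrix())
    d["f"]=d["img"].shape[0]/2/np.tan(np.radians(d["vertical_fov"])/2); return d
def ray(d,uv):
    uv=np.atleast_2d(uv).astype(float)
    v=np.c_[(uv[:,0]-d["cx"])/d["f"],(uv[:,1]-d["cy"])/d["f"],np.ones(len(uv))]
    return v@d["R"].T
def plane(d,uv,z):
    r=ray(d,uv);o=np.array(d["origin"]);return o+r*((z-o[2])/r[:,2])[:,None]
E
python3 - <<'E'
from h import *
s=ctrl.get_state();print(s)
for n in("top","side"):
    d=cam(n);cv2.imwrite(f"pics/{n}0.png",d["img"]);print(n,{k:d[k] for k in d if k not in("img",)})
E
```

```text
pics
{'time': 0.0, 'joint_positions': array([-1.19391006,  0.32182507, -0.07004031,  1.45166734,  0.0225877 ,
        1.370769  , -0.05688302]), 'qd': array([-3.65942848e-04, -1.10624501e-03,  2.76324886e-04, -3.86618944e-04,
       -5.21097406e-04,  3.14363176e-05, -1.12403618e-03]), 'joint_torque': array([ 4.82808025e-05, -4.91281736e+01, -4.03738786e-01, -3.12536788e+01,
       -6.39250455e-02,  4.34551982e-02,  1.73414060e-04]), 'position': array([0.23054854, 0.60716133, 0.22146364]), 'tool_rot': array([-5.66695140e-01, -3.08981066e+00,  2.93256653e-03]), 'ft_force': array([-0.58415389,  0.38454674, -0.27523994]), 'torque': array([-0.01074745,  0.01859107,  0.0414347 ]), 'grip_force': 0.0, 'grip_width': 0.9991509430067496}
top {'vertical_fov': 51.33064034505094, 'cx': 325.10419896197243, 'cy': 195.2737821833117, 'origin': array([ 0.34412378, -0.00657811,  1.53933825]), 'orientation': array([-2.16415812,  2.14786182, -0.1111872 ]), 'R': array([[ 0.00825321, -0.99330779,  0.11520209],
       [-0.99989368, -0.00681271,  0.01289222],
       [-0.0120211 , -0.11529624, -0.99325841]]), 'f': np.float64(416.21382114064323)}
side {'vertical_fov': 49.48627970046881, 'cx': 327.6349768885183, 'cy': 199.08928056305194, 'origin': array([0.06876697, 1.09376716, 1.18750891]), 'orientation': array([-0.55391323,  2.6853007 , -1.163621  ]), 'R': array([[-0.91802591, -0.26967637,  0.29069414],
       [-0.39651528,  0.62807046, -0.66955442],
       [-0.0020134 , -0.72993298, -0.68351576]]), 'f': np.float64(433.9701939120675)}
```

View pics/top0.png

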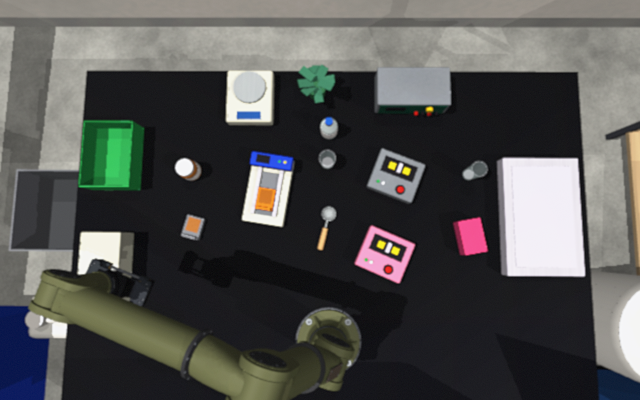

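View pics/side0.png

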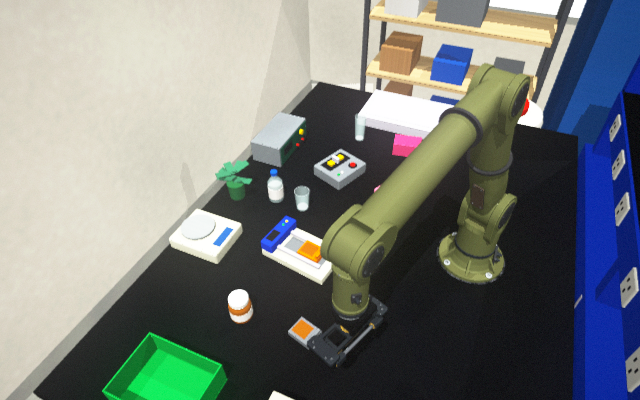

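The top view shows:
- **Reader:** the cream base is at about (268,190), its blue head at (272,160), and the orange cassette in it at (265,198).
- **Spare cassette:** grey with an orange window, at (193,227).
- **Consoles:** grey at (396,175), pink at (385,253). The grey one fits the description.

Next I'll measure these and check an enlarged crop.

```bash
cat > meas.py <<'E'
from h import *
def blobs(img,lo,hi,roi,mn=8):
    hsv=cv2.cvtColor(img,cv2.COLOR_BGR2HSV); m=cv2.inRange(hsv,lo,hi); k=np.zeros_like(m); x0,y0,x1,y1=roi; k[y0:y1,x0:x1]=m[y0:y1,x0:x1]
    cs,_=cv2.findContours(k,cv2.RETR_EXTERNAL,cv2.CHAIN_APPROX_NONE)
    return sorted([c for c in cs if cv2.contourArea(c)>=mn],key=cv2.contourArea,reverse=True)
def rect(d,c,z):
    p=plane(d,c[:,0,:],z)[:,:2]; r=cv2.minAreaRect((p*1000).astype(np.float32)); return r
E
python3 - <<'E'
from meas import *
d=cam("top");im=d["img"]
for name,lo,hi,roi,z in [("head",(105,150,60),(130,255,255),(235,140,305,180),.07),("cass",(3,120,120),(22,255,255),(235,170,305,225),.05),
  ("keys",(22,120,120),(35,255,255),(365,145,430,205),.062),("red",(0,150,80),(3,255,255),(365,145,430,205),.06),
  ("red2",(172,150,80),(180,255,255),(365,145,430,205),.06),("cream",(10,5,150),(40,80,255),(230,140,305,235),.03),("grey",(0,0,60),(180,60,170),(360,140,432,210),.05)]:
    for c in blobs(im,lo,hi,roi)[:3]:
        r=rect(d,c,z); print(name,cv2.contourArea(c),cv2.boundingRect(c),"px",np.round(c[:,0].mean(0),1),"ctr",np.round(r[0],1),"size",np.round(r[1],1),"ang",round(r[2],1), "box",np.round(cv2.boxPoints(r)).tolist())
crop=np.hstack([cv2.resize(im[140:235,230:310],(400,475),interpolation=cv2.INTER_CUBIC),cv2.resize(im[140:220,360:440],(400,475),interpolation=cv2.INTER_CUBIC)])
cv2.imwrite("pics/crop1.png",crop)
E
```

```text
head 561.5 (249, 151, 45, 20) px [270.7 160.1] ctr [640.6 208.7] size [157.5  52.4] ang 81.5 box [[603.0, 135.0], [655.0, 127.0], [678.0, 283.0], [626.0, 290.0]]
cass 346.0 (255, 187, 21, 24) px [265.1 198.6] ctr [503.1 228.9] size [62.8 79.7] ang 81.3 box [[459.0, 204.0], [538.0, 192.0], [547.0, 254.0], [468.0, 266.0]]
keys 47.0 (388, 161, 9, 9) px [392.  165.1] ctr [ 626.4 -226. ] size [27.2 27.9] ang 63.4 box [[608.0, -232.0], [633.0, -244.0], [645.0, -220.0], [620.0, -208.0]]
keys 46.5 (402, 167, 9, 9) px [405.8 170.7] ctr [ 606.3 -276.7] size [27.1 27.8] ang 63.2 box [[588.0, -283.0], [613.0, -295.0], [625.0, -271.0], [600.0, -258.0]]
red 30.0 (397, 186, 7, 7) px [399.7 189.1] ctr [ 540.1 -255.1] size [21.4 21.8] ang 89.3 box [[529.0, -266.0], [551.0, -266.0], [551.0, -245.0], [529.0, -244.0]]
cream 953.0 (242, 166, 50, 61) px [265.8 198.8] ctr [517.1 227.6] size [151.2 204.8] ang 81.2 box [[404.0, 168.0], [607.0, 137.0], [630.0, 287.0], [427.0, 318.0]]
cream 56.5 (262, 168, 18, 6) px [270.7 170.4] ctr [609.9 214.8] size [65.2 15.9] ang 80.8 box [[597.0, 184.0], [613.0, 181.0], [623.0, 246.0], [607.0, 248.0]]
grey 1986.5 (367, 148, 59, 55) px [395.8 175.3] ctr [ 591.7 -242.1] size [174.3 157.2] ang 69.0 box [[487.0, -295.0], [634.0, -352.0], [696.0, -189.0], [550.0, -133.0]]
```

View pics/crop1.png

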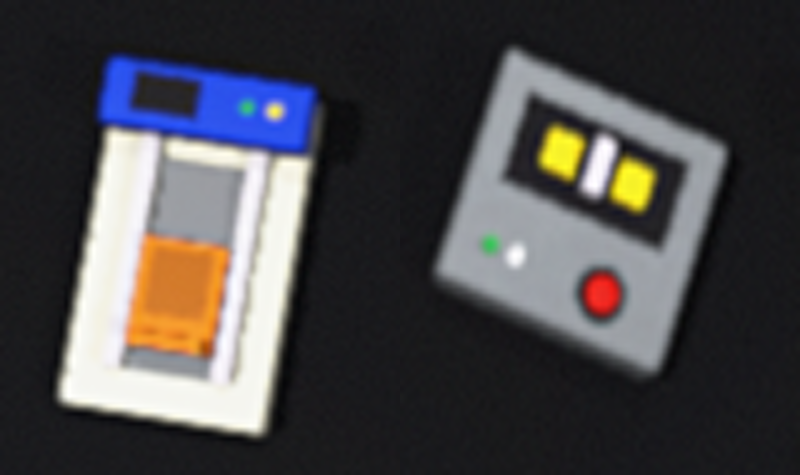

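The crop confirms the grey console: yellow keys at (392,165) and (406,171) px, red key at (400,189), ridge between them. It also shows the orange cassette between the rails.

| Check | Measured | Given |
|---|---|---|
| Cassette size | 80 × 63 mm | 80 × 64 mm |
| Key spacing | 54.5 mm | 54 mm |
| Cassette distance short of home | about 74 mm | 55–85 mm |

The reader origin is at about (0.545, 0.223) with a yaw of -8.7°. The point midway between the keys is (0.616, -0.251), console yaw -21.6°. I'll move to above the near end of the bay.

>>> jog_arm(
  rows="0 0 0 0 0 -0.106 1; 0 0 0 0 0 -0.106 1; -3.2 -4.1 0 0 0 0 1; -3.2 -4.1 0 0 0 0 1; -3.2 -4.1 0 0 0 0 1",
  force=20,
)

```text
time: 0.78
position: [0.3078, 0.47, 0.2222]
tool_rot: [0.236, 3.133, -0.001]
ft_force: [0.5, 0.9, -0.4]
grip_width: 0.517
grip_force: 0.0
```

>>> jog_arm(
  rows="-3.2 -4.1 0 0 0 0 1; -3.2 -4.1 0 0 0 0 1; -3.2 -4.1 0 0 0 0 1; -3.2 -4.1 0 0 0 0 1; -3.2 -4.1 0 0 0 0 1",
)

```text
time: 1.4
position: [0.435, 0.2433, 0.2225]
tool_rot: [0.236, 3.133, 0.0]
ft_force: [0.1, 1.6, -0.2]
grip_width: 0.019
grip_force: 0.0
```

```bash
cat > d.py <<'E'
from h import *
def delta(x,y,z,yaw,sgn=-1):
    "tool-frame shift (cm) and turn (rad) to TCP at x,y,z with tool x along sgn*(cos yaw,sin yaw), tool down"
    s=ctrl.get_state(); Rc=R.from_rotvec(s["tool_rot"]); yaw=np.radians(yaw); tx=sgn*np.array([np.cos(yaw),np.sin(yaw),0]); tz=np.array([0,0,-1.])
    Rt=R.from_matrix(np.c_[tx,np.cross(tz,tx),tz])
    dp=np.array([x,y,z])-s["position"]
    print("t",s["time"],"pos",s["position"].round(4),"F",s["ft_force"].round(2),"w",round(s["grip_width"],3))
    print("shift cm now axes",(Rc.inv().apply(dp)*100).round(2),"target axes",(Rt.inv().apply(dp)*100).round(2),"turn",(Rc.inv()*Rt).as_rotvec().round(3))
E
python3 -c "
from d import *
delta(.4363,.2399,.038,-8.7)"
```

```text
t 1.4 pos [0.435  0.2433 0.2225] F [ 0.08  1.63 -0.23] w 0.019
shift cm now axes [-0.18 -0.32 18.45] target axes [-0.18 -0.32 18.45] turn [0.    0.    0.001]
```

>>> jog_arm(
  rows="0 0 4 0 0 0 1; 0 0 4 0 0 0 1; 0 0 4 0 0 0 1; 0 0 4 0 0 0 1; 0 0 0 0 0 0 1",
)

```text
time: 2.02
position: [0.4319, 0.2433, 0.0597]
tool_rot: [-0.236, -3.127, 0.007]
ft_force: [0.3, -0.8, 0.6]
grip_width: 0.007
grip_force: 0.0
```

```bash
python3 -c "
from d import *
delta(.4363,.2399,.038,-8.7)
a=cam('side')['img'];b=cam('top')['img']
cv2.imwrite('pics/a.png',np.hstack([cv2.resize(a[180:310,240:380],None,fx=2.8,fy=2.8,interpolation=2),cv2.resize(b[130:260,220:360],None,fx=2.8,fy=2.8,interpolation=2)]))"
```

```text
t 2.025 pos [0.4319 0.2433 0.0597] F [ 0.27 -0.81  0.56] w 0.007
shift cm now axes [-0.49 -0.26  2.17] target axes [-0.48 -0.27  2.17] turn [-0.005 -0.005  0.001]
```

View pics/a.png

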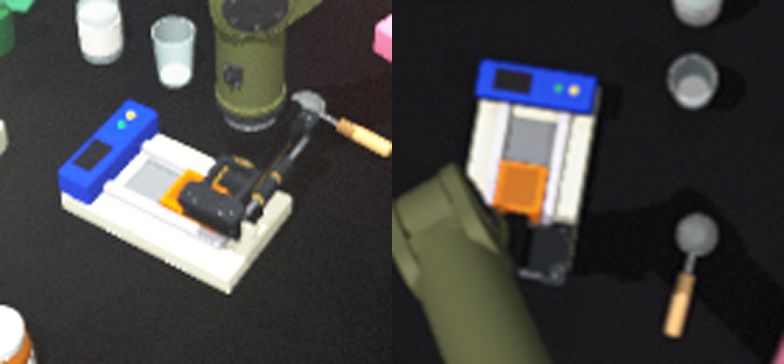

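The side view shows the closed fingers over the near end of the bay, behind the rib. The top view shows the gripper just short of the cassette's near edge and centred on the bay. I'll lower and then push slowly.

>>> jog_arm(
  rows="0 -0.25 1.1 0 0 0 1; 0 0 1.0 0 0 0 1; 0 0 0 0 0 0 1; -1 0 0 0 0 0 1; -1 0 0 0 0 0 1",
)

```text
time: 2.75
position: [0.4551, 0.2396, 0.042]
tool_rot: [0.237, 3.132, 0.001]
ft_force: [-3.2, -1.3, 1.5]
grip_width: 0.001
grip_force: 1.0
```

>>> jog_arm(
  rows="-1 0 0 0 0 0 1; -0.7 0 0 0 0 0 1; -0.7 0 0 0 0 0 1; -0.7 0 0 0 0 0 1; -0.7 0 0 0 0 0 1",
)

```text
time: 3.38
position: [0.4918, 0.2337, 0.0415]
tool_rot: [-0.236, -3.133, 0.0]
ft_force: [-3.0, 0.8, 2.1]
grip_width: 0.005
grip_force: 1.5
```

```bash
python3 -c "
from d import *
delta(.545-.988*.0175,.2233+.151*.0175,.038,-8.7)"
```

```text
t 3.375 pos [0.4918 0.2337 0.0415] F [-3.05  0.84  2.06] w 0.005
shift cm now axes [-3.66 -0.23  0.35] target axes [-3.66 -0.23  0.35] turn [-0.    -0.     0.001]
```

>>> jog_arm(
  rows="-0.6 0 0 0 0 0 1; -0.6 0 0 0 0 0 1; -0.6 0 0 0 0 0 1; -0.6 0 0 0 0 0 1; -0.5 0 0 0 0 0 1",
)

```text
time: 4.0
position: [0.5206, 0.2293, 0.0415]
tool_rot: [0.237, 3.133, -0.0]
ft_force: [-2.6, 0.0, 1.6]
grip_width: 0.002
grip_force: 1.4
```

>>> jog_arm(
  rows="-0.2 0 0 0 0 0 1; -0.2 0 0 0 0 0 1; -0.1 0 0 0 0 0 1; 0 0 0 0 0 0 1",
)

```text
time: 4.5
position: [0.5253, 0.2286, 0.0416]
tool_rot: [0.237, 3.132, 0.0]
ft_force: [-1.9, -0.3, 0.7]
grip_width: 0.004
grip_force: 0.8
```

>>> jog_arm(
  rows="-0.15 0 0 0 0 0 1; -0.15 0 0 0 0 0 1; 0 0 0 0 0 0 1",
)

```text
time: 4.88
position: [0.5277, 0.2283, 0.0416]
tool_rot: [-0.236, -3.132, 0.0]
ft_force: [-4.2, 0.7, 3.1]
grip_width: 0.0
grip_force: 2.0
```

>>> jog_arm(
  rows="-0.15 0 0 0 0 0 1; -0.15 0 0 0 0 0 1; 0 0 0 0 0 0 1",
)

```text
time: 5.25
position: [0.5277, 0.2284, 0.0416]
tool_rot: [-0.235, -3.126, 0.001]
ft_force: [-11.7, -0.4, 8.4]
grip_width: 0.002
grip_force: 5.8
```

```bash
python3 -c "
from meas import *
print(ctrl.get_state()['ft_force'], ctrl.get_state()['position'])
d=cam('top');b=d['img']
for z,lo,hi in((.05,(3,120,120),(22,255,255)),(.07,(105,150,60),(130,255,255))):
    for c in blobs(b,lo,hi,(235,140,305,225))[:2]: print(rect(d,c,z))
cv2.imwrite('pics/b.png',cv2.resize(b[140:230,220:320],None,fx=6,fy=6,interpolation=2))"
```

```text
[-11.68617184  -0.40622539   8.44233753] [0.52769461 0.22835273 0.04156421]
((593.2389526367188, 215.06463623046875), (63.18669891357422, 44.56842041015625), 81.51461791992188)
((640.0303955078125, 208.75196838378906), (157.54269409179688, 53.505550384521484), 81.45201873779297)
```

View pics/b.png

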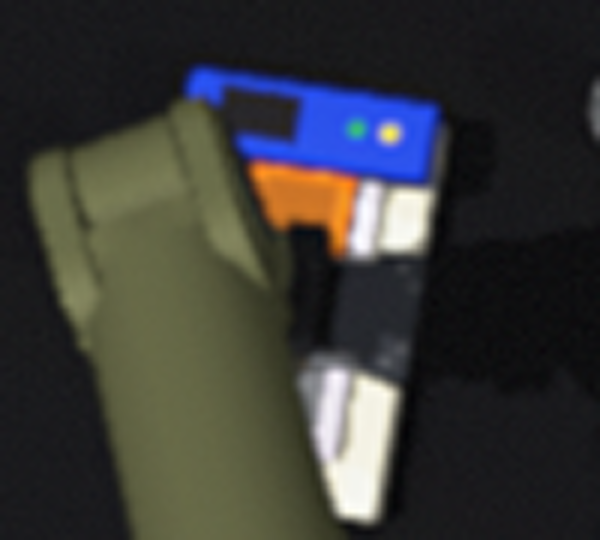

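The orange slab now meets the blue head with no gap, and the force rose to 12 N without further travel, so it is home. I'll back off, rise and check it again with a clear view.

>>> jog_arm(
  rows="0.7 0 0 0 0 0 1; 1.3 0 0 0 0 0 1; 0 0 -5 0 0 0 1; 0 0 -6 0 0 0 1; 0 0 -6 0 0 0 0.1",
)

```text
time: 5.92
position: [0.5111, 0.2306, 0.2133]
tool_rot: [0.237, 3.131, 0.0]
ft_force: [1.3, -0.1, 0.4]
grip_width: 0.058
grip_force: 0.0
```

```bash
python3 -c "
from d import *
delta(.6164,-.2514,.20,-21.6)"
```

```text
t 5.925 pos [0.5111 0.2306 0.2133] F [ 1.32 -0.06  0.45] w 0.058
shift cm now axes [-17.66 -46.06   1.34] target axes [-27.53 -40.93   1.33] turn [0.    0.001 0.226]
```

>>> jog_arm(
  rows="0 0 0 0 0 0.113 0.1; 0 0 0 0 0 0.113 0.1; -2.7 -4.1 0 0 0 0 0.1; -2.7 -4.1 0 0 0 0 0.1; -2.7 -4.1 0 0 0 0 0.1",
)

```text
time: 6.55
position: [0.5416, 0.0851, 0.2117]
tool_rot: [0.588, 3.085, 0.001]
ft_force: [-0.4, -0.2, -0.3]
grip_width: 0.442
grip_force: 0.0
```

>>> jog_arm(
  rows="-2.7 -4.1 0 0 0 0 0.1; -2.7 -4.1 0 0 0 0 0.1; -2.7 -4.1 0 0 0 0 0.1; -2.7 -4.1 0 0 0 0 0.1; -2.7 -4.1 0 0 0 0 0.1",
)

```text
time: 7.18
position: [0.5917, -0.1552, 0.2117]
tool_rot: [0.588, 3.085, -0.0]
ft_force: [-0.2, 0.1, 0.5]
grip_width: 0.448
grip_force: 0.0
```

>>> jog_arm(
  rows="-2.7 -2 0 0 0 0 0.1; -2.7 -2 0 0 0 0 0.1; 0 0 0 0 0 0 0.1; 0 0 0 0 0 0 0.1",
)

```text
time: 7.68
position: [0.6267, -0.21, 0.2113]
tool_rot: [-0.588, -3.086, -0.001]
ft_force: [-0.3, -0.2, 0.6]
grip_width: 0.449
grip_force: 0.0
```

```bash
python3 -c "
from d import *
from meas import *
delta(.6164,-.2514,.20,-21.6)
d=cam('top');b=d['img']
for z,lo,hi in((.05,(3,120,120),(22,255,255)),(.07,(105,150,60),(130,255,255))):
    for c in blobs(b,lo,hi,(235,140,305,225))[:2]: print(rect(d,c,z))
"
```

```text
t 7.675 pos [ 0.6267 -0.21    0.2113] F [-0.31 -0.24  0.63] w 0.449
shift cm now axes [-0.57 -4.23  1.12] target axes [-0.57 -4.23  1.13] turn [ 0. -0.  0.]
((575.9688720703125, 217.61866760253906), (63.16694641113281, 79.52484893798828), 81.56230163574219)
((640.8898315429688, 208.6092529296875), (157.5411834716797, 51.86212921142578), 81.51116180419922)
```

The cassette sits at x = 31.5 mm in the reader frame (home is 32), so it is home. I'll go over the keys.

>>> jog_arm(
  rows="-0.3 -2.1 0 0 0 0 0.1; -0.27 -2.1 0 0 0 0 0.1; 0 0 4 0 0 0 0.1; 0 0 4 0 0 0 0.1; 0 0 3.3 0 0 0 0.1",
)

```text
time: 8.35
position: [0.6155, -0.2539, 0.0973]
tool_rot: [-0.591, -3.085, 0.001]
ft_force: [-0.6, 0.6, -0.2]
grip_width: 0.452
grip_force: 0.0
```

>>> jog_arm(
  rows="0 0 0 0 0 0 0.1; 0 0 0 0 0 0 0.1",
)

```text
time: 8.6
position: [0.6172, -0.2535, 0.1003]
tool_rot: [0.59, 3.084, -0.001]
ft_force: [0.5, -0.6, 1.2]
grip_width: 0.448
grip_force: 0.0
```

```bash
python3 -c "
from d import *
delta(.6164,-.2514,.054,-21.6)
a=cam('side')['img'];b=cam('top')['img']
cv2.imwrite('pics/c.png',np.hstack([cv2.resize(a[120:210,290:390],None,fx=4,fy=4,interpolation=2),cv2.resize(b[130:220,350:450],None,fx=4,fy=4,interpolation=2)]))"
```

```text
t 8.6 pos [ 0.6172 -0.2535  0.1003] F [ 0.52 -0.57  1.19] w 0.448
shift cm now axes [0.16 0.17 4.63] target axes [0.15 0.16 4.63] turn [-0.     0.002 -0.001]
```

View pics/c.png

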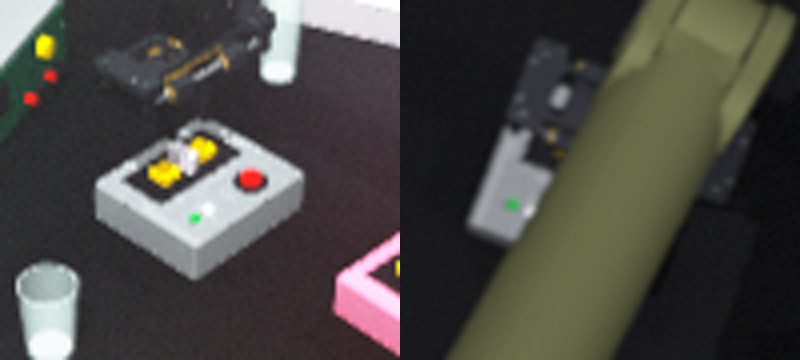

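The side view shows the open gripper over the grey console, the tips above the yellow keys and straddling the white ridge. The red key is clear on the near side. I'll lower to just above the keys.

>>> jog_arm(
  rows="0.15 0.15 1.2 0 0 0 0.1; 0 0 1.0 0 0 0 0.1; 0 0 1.0 0 0 0 0.1; 0 0 0 0 0 0 0.1; 0 0 0 0 0 0 0.1",
)

```text
time: 9.32
position: [0.616, -0.2501, 0.0666]
tool_rot: [0.588, 3.086, -0.0]
ft_force: [0.1, -0.7, -0.1]
grip_width: 0.449
grip_force: 0.0
```

```bash
python3 -c "
from d import *
delta(.6164,-.2514,.054,-21.6)
a=cam('side')['img']
cv2.imwrite('pics/e.png',cv2.resize(a[130:200,300:390],None,fx=8,fy=8,interpolation=2))"
```

```text
t 9.325 pos [ 0.616  -0.2501  0.0666] F [ 0.14 -0.65 -0.14] w 0.449
shift cm now axes [-0.08 -0.11  1.26] target axes [-0.08 -0.11  1.26] turn [-0.  0.  0.]
```

View pics/e.png

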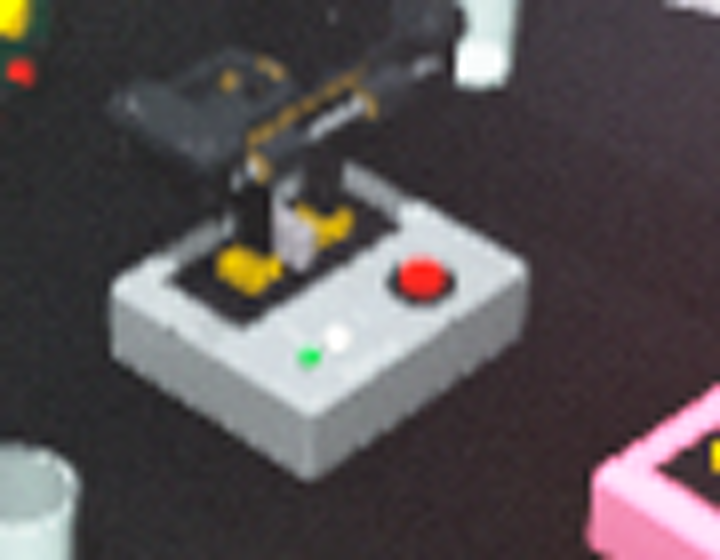

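The tips hang about 5 mm above the keys on either side of the ridge. The fingers look a little towards the far side, so I'll check the key midpoint against the first side picture.

```bash
python3 -c "
from meas import *
d=cam('side'); im=cv2.imread('pics/side0.png')
for c in blobs(im,(22,120,100),(35,255,255),(310,140,372,192),4)[:3]:
    r=rect(d,c,.062); print(np.round(c[:,0].mean(0),1),cv2.contourArea(c),np.round(r[0],1),np.round(r[1],1))
s=ctrl.get_state(); Rt=R.from_rotvec(s['tool_rot']).as_matrix()
for sg in(1,-1):
  for dx in(-9.5,9.5):
    for y in(19.6,34.6):
      p=s['position']+Rt@np.array([dx,sg*y,0])/1000
      q=d['R'].T@(p-d['origin']); u=q[:2]/q[2]*d['f']+[d['cx'],d['cy']]; print(sg,dx,y,p.round(4),((u-[300,130])*8).round())
"
```

```text
[330.4 162.8] 32.5 [ 623.8 -216.3] [32.  38.5]
[340.3 156.6] 22.0 [ 600.6 -271.8] [21.6 43.1]
1 -9.5 19.6 [ 0.6323 -0.2355  0.067 ] [244. 230.]
1 -9.5 34.6 [ 0.6378 -0.2215  0.067 ] [224. 243.]
1 9.5 19.6 [ 0.6146 -0.2285  0.067 ] [270. 246.]
1 9.5 34.6 [ 0.6201 -0.2145  0.067 ] [250. 259.]
-1 -9.5 19.6 [ 0.6179 -0.2719  0.067 ] [296. 198.]
-1 -9.5 34.6 [ 0.6123 -0.2859  0.067 ] [316. 186.]
-1 9.5 19.6 [ 0.6002 -0.2649  0.067 ] [322. 214.]
-1 9.5 34.6 [ 0.5947 -0.2789  0.067 ] [341. 201.]
```

The finger centre, (626, -225) mm for the left key, matches the key centre measured from the top, (626, -226) mm. The side mask also takes in the key flanks, so its bias is expected. I'll press now.

>>> jog_arm(
  rows="-0.08 -0.1 0.3 0 0 0 0.1; 0 0 0.3 0 0 0 0.1; 0 0 0.3 0 0 0 0.1; 0 0 0.2 0 0 0 0.1; 0 0 0 0 0 0 0.1",
)

```text
time: 10.05
position: [0.6166, -0.2515, 0.056]
tool_rot: [0.588, 3.085, -0.0]
ft_force: [-0.4, -0.6, 4.5]
grip_width: 0.451
grip_force: 2.4
```

>>> jog_arm(
  rows="0 0 0.2 0 0 0 0.1; 0 0 0.2 0 0 0 0.1; 0 0 0.1 0 0 0 0.1; 0 0 0 0 0 0 0.1; 0 0 0 0 0 0 0.1",
)

```text
time: 10.68
position: [0.6167, -0.2516, 0.0543]
tool_rot: [0.588, 3.085, 0.002]
ft_force: [-6.8, 2.5, 21.1]
grip_width: 0.454
grip_force: 10.4
```

Bottomed at z = 54.3 mm with 21 N, against 54 mm expected for full travel. I'll hold there.

>>> jog_arm(
  rows="0 0 0 0 0 0 0.1; 0 0 0 0 0 0 0.1; 0 0 0 0 0 0 0.1; 0 0 0 0 0 0 0.1; 0 0 0 0 0 0 0.1",
)

```text
time: 11.3
position: [0.6167, -0.2516, 0.0543]
tool_rot: [0.588, 3.085, 0.001]
ft_force: [-5.8, 2.6, 20.8]
grip_width: 0.451
grip_force: 10.4
```

>>> jog_arm(
  rows="0 0 0 0 0 0 0.1; 0 0 0 0 0 0 0.1; 0 0 0 0 0 0 0.1; 0 0 0 0 0 0 0.1; 0 0 0 0 0 0 0.1",
)

```text
time: 11.92
position: [0.6167, -0.2515, 0.0543]
tool_rot: [0.588, 3.085, 0.002]
ft_force: [-6.5, 2.4, 20.8]
grip_width: 0.446
grip_force: 10.4
```

```bash
python3 -c "
from h import *
s=ctrl.get_state();print(s['time'],s['position'],s['ft_force'],s['torque'])
a=cam('side')['img']
cv2.imwrite('pics/g.png',cv2.resize(a[130:200,300:390],None,fx=8,fy=8,interpolation=2))"
```

```text
11.925 [ 0.61670453 -0.25154156  0.05426734] [-6.48997661  2.44207679 20.82417464] [0.57308009 1.58208772 0.01738874]
```

View pics/g.png

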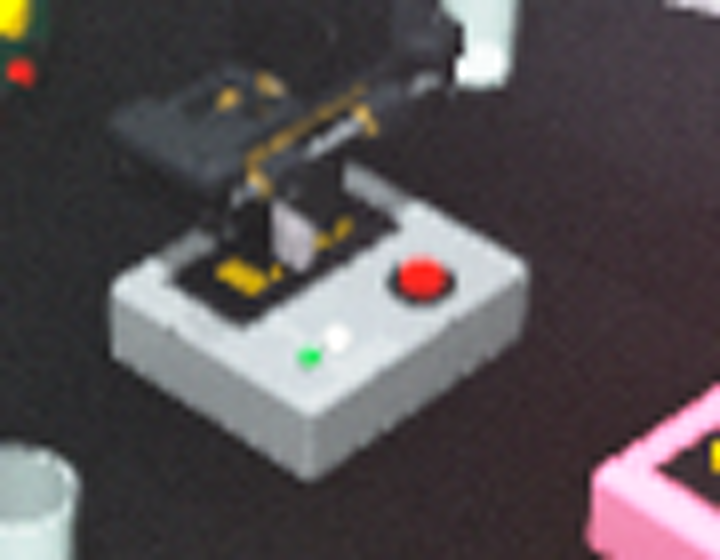

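Both keys are down in the picture: the left one at (240,277) and the right one at (335,232) have lost most of their height. The red key at (422,278) is untouched. I'll hold past three seconds, then rise straight up.

>>> jog_arm(
  rows="0 0 0 0 0 0 0.1; 0 0 0 0 0 0 0.1; 0 0 0 0 0 0 0.1; 0 0 0 0 0 0 0.1; 0 0 0 0 0 0 0.1",
)

```text
time: 12.6
position: [0.6167, -0.2516, 0.0543]
tool_rot: [0.588, 3.084, 0.002]
ft_force: [-5.9, 1.7, 21.1]
grip_width: 0.451
grip_force: 10.4
```

>>> jog_arm(
  rows="0 0 0 0 0 0 0.1; 0 0 0 0 0 0 0.1; 0 0 0 0 0 0 0.1; 0 0 0 0 0 0 0.1; 0 0 0 0 0 0 0.1",
)

```text
time: 13.22
position: [0.6167, -0.2516, 0.0543]
tool_rot: [0.588, 3.084, 0.001]
ft_force: [-7.4, 3.3, 21.4]
grip_width: 0.451
grip_force: 10.4
```

>>> jog_arm(
  rows="0 0 0 0 0 0 0.1; 0 0 0 0 0 0 0.1; 0 0 0 0 0 0 0.1; 0 0 0 0 0 0 0.1; 0 0 0 0 0 0 0.1",
)

```text
time: 13.85
position: [0.6167, -0.2515, 0.0543]
tool_rot: [0.588, 3.085, 0.002]
ft_force: [-6.1, 2.7, 19.6]
grip_width: 0.45
grip_force: 10.4
```

>>> jog_arm(
  rows="0 0 -0.5 0 0 0 0.1; 0 0 -0.8 0 0 0 0.1; 0 0 -2 0 0 0 0.1; 0 0 -4 0 0 0 0.1; 0 0 -5 0 0 0 0.1",
)

```text
time: 14.48
position: [0.6153, -0.2504, 0.174]
tool_rot: [-0.587, -3.083, -0.001]
ft_force: [0.8, -0.2, 0.3]
grip_width: 0.451
grip_force: 0.0
```

>>> jog_arm(
  rows="0 0 -3 0 0 0 0.1; 0 0 0 0 0 0 0.1; 0 0 0 0 0 0 0.1; 0 0 0 0 0 0 0.1",
)

```text
time: 14.98
position: [0.6155, -0.2506, 0.2018]
tool_rot: [-0.588, -3.083, -0.001]
ft_force: [0.4, 0.4, -0.1]
grip_width: 0.45
grip_force: 0.0
```

```bash
python3 -c "
from meas import *
s=ctrl.get_state();print(s['time'],s['position'],s['ft_force'])
a=cam('side')['img'];d=cam('top');b=d['img']
for c in blobs(b,(3,120,120),(22,255,255),(235,140,305,225))[:1]: print(rect(d,c,.05))
cv2.imwrite('pics/z.png',np.hstack([cv2.resize(a[130:200,300:390],None,fx=4,fy=4,interpolation=2),cv2.resize(b[130:200,235:325],None,fx=4,fy=4,interpolation=2)]))"
```

```text
14.975 [ 0.61546401 -0.25059298  0.20183217] [ 0.41099194  0.43419454 -0.08141277]
((575.9688720703125, 217.61866760253906), (63.16694641113281, 79.52484893798828), 81.56230163574219)
```

View pics/z.png

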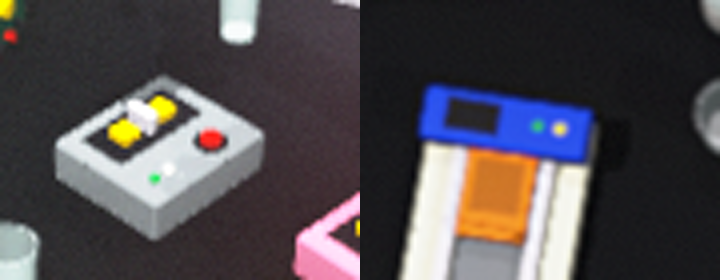

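Both yellow keys are up again at (125,132) and (160,108), the red key is up, and the cassette is still against the head. The arm is clear, so I'll hand the job in.

```bash
python3 -c "
from h import *
print(ticket.close_job())"
```

```text
the job is handed in; nothing more can be done
None
```

The job is handed in (no verdict came back): the cassette is home against the stop, both yellow keys were held fully down together for just over 3 s and are up again, the red key and everything else were left alone, and the arm is clear at about 15 s of the 58 s allowed.

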